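Latch the collection bay

ROBOT

A 6-joint arm with a two-finger parallel gripper is mounted at the origin on the work surface; the furniture and walls round the work are solid. World frame = base frame: x ahead of the robot, y to its left, z up, the work surface at z = 0. Lengths are in m, angles in rad, forces in N, time in s.
With the tool pointing down it reaches from about 0.35 to 0.775 m from the base axis. Payload 5.5 kg.
Tool frame: the origin (TCP) lies at the very end of the fingers, on their centre line; the grasp point (between the pads) lies 19 mm behind it; z points along the fingers, y is the line along which they close (so a half turn about z gives the same grasp; the last joint's range is limited). The gripper opens to 85 mm and grips with 20 to 120 N. Pads are 22 mm wide; open, the fingers measure 114 mm over their backs; the gripper's body (76 mm by 85 mm) begins 54 mm behind the grasp point. The pads swing forward as they close: fully open they stand 13 mm farther back than shut.
Start: joints at [1.134, 0.313, 0.046, 1.304, 0, 1.431], TCP at [0.168, 0.55, 0.231] pointing down, gripper open.
Joint ranges: [-2.76, 2.76], [-0.86, 1.69], [-1.03, 1.26], [-2.2, 2.34], [-1.47, 1.5], [-3.14, 3.14]. Speed limits (rad/s): [2.57, 2.57, 3.14, 3.14, 3.14, 3.14].

INTERFACE

Orientations are given as a unit quaternion [w, x, y, z].
In Python, from workcell import env, cams, ticket, spotter gives the robot as it stands.
- The arm moves only by the tool jog_arm, never from a script. Its argument "increments" is a list that holds one entry, the list of rows, each a list of 7 numbers: the shift along the tool's x, y, z in units of 0.25 m (1.0 is 0.25 m), then the turn, a rotation vector about the tool's x, y, z in units of 180 degrees (1.0 is 180 degrees), then the closure in counts, from 0 (fully open) to 255 (shut). A call has 1 to 20 rows; each row shifts and turns the commanded pose from where the row before left it, along the tool's axes as they then stand; what a row does not reach is not made up. A row lasts 1/10 s, in which the tool goes at most 50 mm and 8.59 degrees, less where a joint would pass 70% of its speed; a pose out of reach is approached as far as the arm can. A call with a number of a shift or a turn outside -1 to 1 is refused whole. A call with a gripper value outside its range is refused whole. The fingers move at their own pace and stop on an object; "force" is the grip in N (left out, the last holds). Time passes only in rows, so rows that do not move let the fingers close. It gives the time, the measured TCP pose, the force, the opening and the grip force at its end, in the units of the state.
- env.get_state(): the state, without advancing time (a new reading comes with each control period).
- cams.read_camera(name): name is "side" or "top"; returns a dict with "pixels" (420x560x3 uint8, red, green, blue), "fx", "fy", "cx", "cy" (pixels), "k1" (the pictures are not rectified: a ray, as slopes to the right and down, at radius r is drawn at 1 + k1 r^2 times it, then the intrinsics apply), "xyz" and "attitude" of the camera in the world. Camera axes: x right, y down, z forward; pixel columns grow to the right and rows downward; lengths in m; the calibration is good to about 2 mm. A picture is of the moment at which its call begins. There is no depth.
- ticket.hand_in(): hands the job in; it is judged then, once.
Trained networks look in the newest picture that a camera, given by its name, has taken for a name from the list of things; names that differ only in an ending like _2 or _b are one class to them, and where a whole thing is asked for, a point or a joint stands for the part that bears it (a point fixed in the world has none). Each returns a list of dicts, best first, with "conf" (0 to 1); they miss things now and then, are a little off and sometimes report something else, mostly with a low value. They report only what shows in the picture. A call takes as long as a camera call. They do not tell look-alikes from the thing itself.
- spotter.find_in(target, camera): "uv" ([column, row] in pixels, amid what is visible of it).
- spotter.cut_out(target, camera): "region" (420x560 bool, what is visible of it) and "uv" ([column, row] in pixels, amid what is visible of it).
- spotter.landmark_of(target, camera): "uv" ([column, row] in pixels: a listed point, or the origin of a listed thing).
The state is a dict: "clock": time; "joint_pos": joint angles; "qvel": joint speeds; "tau": joint torques, N m; "tcp_pos": TCP position; "orientation": TCP orientation; "wrist_force": force on the tool from outside, world axes, zero at the start; "ft_torque": the same for the moment, N m; "finger_gap": finger opening in m; "grip_force": force on a finger pad.
Only numpy, scipy, OpenCV 4.12 (cv2) and the standard library are available. Lean on these libraries where they do the work, as an engineer would, in place of code of your own. Each camera call takes 0.05 s, during which the arm holds its last target. There are 200 camera calls.

TASK

Stand the small dropper bottle upright in the open-topped metal collection bay, setting it down rather than dropping it; then push the bay's gate shut until its sprung tongue snaps in behind the strike pin and the gate stays shut by itself. Push the gate gently, with no more force than the catch and its rubber stop need (well under 25 N), and leave the other things on the table where they are.

Things in the scene. Friction and masses are not known exactly. Their poses are not given: they have to be found in the camera images.
- bay: The collection bay: grey sheet-metal tray without a roof, fixed to the table, front facing the robot within about 0.15 rad. Origin under the middle of its inner space, on the table top; x axis from the gate (front) to the back wall, y to the left, z up. Side and back walls are 74 mm high. The gate closes the front. At the right front corner (x -60, y -87 mm) stands the keeper of the catch.
- bay_floor (a point): Middle of the bay's inner floor, 4 mm above the table, at x +8 mm, y 0 in the bay's frame, same axes. Free inner space from here: x -53 to +54 mm, y -82 to +82 mm, except the near right corner (x below -25, y below -60 mm), where the keeper's post stands.
- gate_hinge (a point): Point on the gate's vertical hinge axis, 55 mm above the table, at x -60, y +85 mm in the bay's frame (left front corner). Friction and a weak spring hold the gate open, and swing it open again to above 0.3 rad whenever it is let go without being latched.
- gate (a joint): Opening angle of the gate, rad: about 0 when shut (panel along the bay's y axis), growing as the free right-hand edge swings out towards the robot, at most 0.65. The tongue meets the strike pin at 0.02 to 0.18 rad. The keeper's setting differs each time and is not measured: the snap comes anywhere between about -0.08 and +0.08 rad. A latched gate rests between -0.085 and +0.085.
- gate_push (a point): Centre of the flat steel push plate, 36 mm wide, 60 mm high, on the outer (robot) face of the gate: 115 mm from the hinge axis along the panel, 9 mm in front of the hinge plane, 55 mm above the table. The panel is 16 mm thick, 15 to 95 mm above the table, 10 to 165 mm from the hinge axis. The point turns with the gate: x squarely into the panel (pushing direction), y to the hinge, z up.
- tongue_tip (a point): Nose of the sloped sprung brass tongue in the gate's free edge, 176 mm from the hinge axis, 60 mm up. It rides over the keeper's upright 8 mm steel strike pin against a rising force, 9 to 18 N pushed at gate_push, then snaps in behind it and the force drops suddenly. 2 mm farther the gate meets the keeper's stiff rubber stop (about 20 N per mm); the keeper's brace is 78 mm high.
- bottle_centre (a point): The dropper bottle, loose, standing upright on the table at the start: this point is on its axis, 51 mm above its foot; z axis along it. Round glass body 32 mm thick up to 70 mm above the foot, cap 24 mm thick from 70 to 77 mm, rubber bulb 13 mm thick up to 102 mm. About 0.07 kg.
- mortar: Bystander: mortar, 93 mm wide, 84 mm high, origin at its foot; at the far left of the table. Leave it alone.
- pestle: Bystander: pestle lying beside the mortar, 191 mm long, 27 mm thick. Leave it alone.
- weight_big: Bystander: balance weight, 34 mm thick, 44 mm high, origin at its foot; behind the bottle, the nearer of two to the bay. Leave it alone.
Things that resemble listed ones, but are neither listed nor needed, are in the scene too. What is shaped like the part that bears bottle_centre but blue or purple is not meant.

How it is judged:
On the way, in this order (a step that is already met when the one before it is completed fails the run):
1. the bottle stands in the bay, released, while the gate is still open (x of bottle_centre in the frame of bay between -0.045 and 0.06 m and y of bottle_centre in the frame of bay between -0.08 and 0.08 m and height (world z) of bottle_centre below 0.062 m and angle between bottle_centre's own z axis and vertical below 0.15 rad and value of joint gate above 0.2 rad and contact force between the fingers and bottle below 0.05 N), for 0.2 s.
2. the gate is shut (value of joint gate below 0.12 rad), for 0.2 s.
At the end, for the whole second after the job is handed in: The bottle stands at rest within the bay's inner space on its floor, upright within 0.15 rad, and the gate, let go, stays latched by itself at less than 0.12 rad, at rest (x of bottle_centre in the frame of bay between -0.045 and 0.06 m and y of bottle_centre in the frame of bay between -0.08 and 0.08 m and height (world z) of bottle_centre below 0.062 m and angle between bottle_centre's own z axis and vertical below 0.15 rad and value of joint gate below 0.12 rad and velocity of joint gate between -0.05 and 0.05 rad/s and linear speed of bottle below 0.02 m/s); the robot touches nothing.
It fails at once if the robot presses on the gate with more than 25 N (contact force between any of the fingers, the arm and gate above 25 N).
It fails at once if the bottle is dropped (moves faster than 0.4 m/s while not held) (contact force between the fingers and bottle below 0.05 N and linear speed of bottle above 0.4 m/s).
It fails at once if the bottle is tipped over (more than 0.7 rad) (angle between bottle_centre's own z axis and vertical above 0.7 rad).
It fails at once if a bystander (mortar, pestle, larger weight) is moved more than 25 mm (distance of any of mortar, pestle, weight_big from where it was at the start of the episode above 0.025 m).
It also fails if it takes over 69 s, if anything falls off the work surface, if the arm or the gripper's body presses on something with over 40 N, if the wrist force passes 120 N, or if a joint passes its speed limit or range.

## Working session

There is one attempt and no reset: what is moved stays moved. The work goes in short steps, Python scripts to look and compute and a tool call to move; the robot and the scene stay as the last step left them, time stands still between calls to the robot, and variables do not carry over. Pictures are saved under pics/ and viewed, at most 10 in all, crops included, and the job is handed in when it is done.

Besides the shell and the picture viewer there is one more tool, called after ">>>" as name(argument=value, ...) on one line, values as JSON. jog_arm: Moves the arm, as the interface text tells. Shifts and turns lie within -1 to 1; 1 stands for 0.25 m of shift or 180 degrees of turn. Its arguments: {"type":"object","properties":{"increments":{"type":"array"},"force":{"type":"number"}},"required":["increments"]}

```bash
mkdir -p pics; cat > h.py <<'E'
import numpy as np, cv2
from scipy.spatial.transform import Rotation as R
from workcell import env,cams,ticket,spotter
def rot(c):
    a=np.array(c["attitude"],float)
    return a if a.shape==(3,3) else R.from_quat(a[[1,2,3,0]]).as_matrix()
def K(c): return np.array([[c["fx"],0,c["cx"]],[0,c["fy"],c["cy"]],[0,0,1.]]),np.array([c["k1"],0,0,0,0.])
def ray(c,uv):
    k,d=K(c); p=cv2.undistortPoints(np.array([[uv]],float),k,d)[0,0]
    return np.array(c["xyz"]),rot(c)@np.array([p[0],p[1],1])
def at_z(c,uv,z):
    o,d=ray(c,uv); return o+d*(z-o[2])/d[2]
def proj(c,P):
    k,d=K(c); r=rot(c).T; return cv2.projectPoints(np.atleast_2d(np.array(P,float)),cv2.Rodrigues(r)[0],-r@np.array(c["xyz"]),k,d)[0][:,0]
def tri(cs,uvs):
    A=0;b=0
    for c,uv in zip(cs,uvs):
        o,d=ray(c,uv); d=d/np.linalg.norm(d); M=np.eye(3)-np.outer(d,d); A=A+M; b=b+M@o
    return np.linalg.solve(A,b)
def save(c,n): cv2.imwrite("pics/"+n,cv2.cvtColor(c["pixels"],cv2.COLOR_RGB2BGR))
E
python3 - <<'E'
from h import *
np.set_printoptions(precision=4,suppress=True)
C={n:cams.read_camera(n) for n in("side","top")}
for n,c in C.items(): save(c,n+"0.png"); print(n,c["xyz"],c["attitude"],c["fx"],c["k1"])
for t in["bottle_centre","bay","bay_floor","gate_hinge","gate_push","tongue_tip","weight_big","mortar","pestle"]:
    for n in C: print(t,n,[(np.round(d["uv"],1).tolist(),round(d["conf"],2)) for d in spotter.landmark_of(t,n)][:4])
print(env.get_state())
E
```

```text
side [0.4933 0.7818 0.7409] [ 0.0049 -0.0221  0.9132 -0.407 ] 479.4981858239675 -0.006733428283197464
top [0.3001 0.0124 1.372 ] [-0.0705  0.7053 -0.7031  0.0565] 536.3267905721304 -0.0017398840188285682
bottle_centre side [([288.6, 214.6], 0.88), ([322.1, 202.2], 0.8), ([261.8, 238.3], 0.68), ([238.4, 207.6], 0.62)]
bottle_centre top [([293.9, 221.3], 0.72), ([309.8, 245.2], 0.71), ([261.7, 190.5], 0.7), ([293.8, 176.7], 0.58)]
bay side [([266.6, 177.1], 0.95)]
bay top [([363.5, 194.7], 0.83)]
bay_floor side [([265.0, 176.1], 0.64)]
bay_floor top [([362.5, 190.8], 0.8)]
gate_hinge side [([288.4, 182.4], 0.98), ([262.1, 176.7], 0.71)]
gate_hinge top [([331.5, 213.1], 0.93)]
gate_push side [([315.9, 158.6], 0.79), ([216.3, 244.1], 0.17)]
gate_push top [([366.9, 235.1], 0.61), ([331.7, 210.0], 0.57)]
tongue_tip side []
tongue_tip top []
weight_big side [([218.0, 245.4], 0.5)]
weight_big top []
mortar side [([225.7, 347.2], 0.62)]
mortar top [([177.0, 178.5], 0.57)]
pestle side [([250.5, 308.6], 0.66)]
pestle top [([210.7, 188.0], 0.71), ([180.5, 178.8], 0.38)]
{'clock': 1.0, 'joint_pos': array([1.1344, 0.3131, 0.0461, 1.3036, 0.    , 1.4312]), 'qvel': array([ 0.0007, -0.0002,  0.0003, -0.0013, -0.001 , -0.0007]), 'tau': array([ -0.0005, -48.0474,  29.8818,   0.0004,  -0.0003,  -0.    ]), 'tcp_pos': array([0.1682, 0.5499, 0.2314]), 'orientation': array([0.    , 0.1479, 0.989 , 0.0001]), 'wrist_force': array([ 0.1923, -1.0496, -0.0006]), 'ft_torque': array([-0.0107, -0.0192,  0.0089]), 'grip_force': 0.0, 'finger_gap': 0.08536884329735696}
```

```bash
python3 -c "
import cv2,numpy as np
a=cv2.imread('pics/side0.png');b=cv2.imread('pics/top0.png');print(a.shape)"
```

```text
(420, 560, 3)
```

View pics/side0.png

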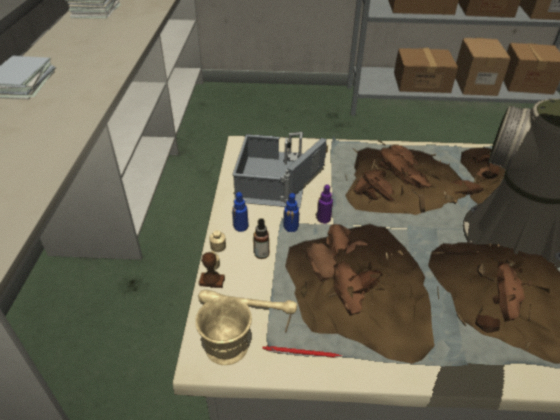

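View pics/top0.png

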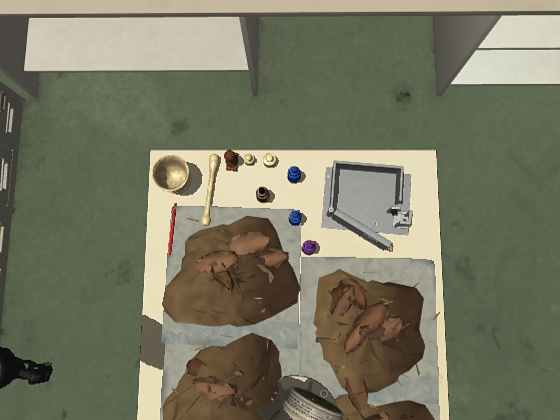

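The side view shows four bottles: dark brown with a label at (261,238), blue at (240,212) and (291,212), and purple at (325,203). From above the dark one is at (263,194). The description rules out blue and purple, so the dark one is meant. The bay's gate stands open, with its free edge at about (390,247) in the top view. Next I'll confirm the bottle in a crop and measure.

```bash
cat > m.py <<'E'
from h import *
np.set_printoptions(precision=4,suppress=True)
C={n:cams.read_camera(n) for n in("side","top")}
def near(t,n,uv):
    l=[d for d in spotter.landmark_of(t,n) if np.hypot(*(np.array(d["uv"])-uv))<25]; 
    return np.array(min(l,key=lambda d:np.hypot(*(np.array(d["uv"])-uv)))["uv"]) if l else None
E
python3 - <<'E'
from m import *
s,t=C["side"],C["top"]
def both(name,us,ut,z):
    a=near(name,"side",us);b=near(name,"top",ut)
    print(name,a,b, a is not None and at_z(s,a,z), b is not None and at_z(t,b,z), tri([s,t],[a,b]) if a is not None and b is not None else "")
both("bottle_centre",(262,238),(262,192),.051)
both("bay",(266,177),(363,195),0)
both("bay_floor",(265,176),(362,191),.004)
both("gate_hinge",(288,182),(331,212),.055)
both("gate_push",(316,159),(367,235),.055)
both("pestle",(250,308),(211,188),.013)
both("weight_big",(218,245),(270,160),0)
for n,f in (("blue1",(294,174)),("blue2",(294,217)),("purple",(310,247))):
    print(n,at_z(t,f,.08))
# bay corners from walls visible in top at z=.074
for n,uv in(("BL",(334,163)),("BR",(407,167)),("gatefree top z.095",(391,248)),("hinge top",(331,210))): print(n,at_z(t,uv,.074 if n[0]=="B" else .095))
a=cv2.resize(s["pixels"][120:270,190:350],None,fx=3.7,fy=3.7,interpolation=2)
b=cv2.resize(t["pixels"][140:260,220:430],None,fx=3.7,fy=3.7,interpolation=2)
cv2.imwrite("pics/c1.png",a[:,:,::-1]);cv2.imwrite("pics/c2.png",b[:,:,::-1])
E
```

```text
bottle_centre [264.  237.4] [262.3 191.2] [0.5481 0.0861 0.051 ] [0.5584 0.0799 0.051 ] [0.5537 0.0806 0.0471]
bay [267.7 179.9] [364.5 193.7] [ 0.5566 -0.1706  0.    ] [ 0.5621 -0.1831  0.    ] [ 0.5606 -0.1841 -0.0096]
bay_floor [266.7 177.5] [363.3 191.1] [ 0.5594 -0.1751  0.004 ] [ 0.5682 -0.1796  0.004 ] [ 0.564  -0.1794  0.002 ]
gate_hinge [285.2 182. ] [331.4 212.9] [ 0.511  -0.0943  0.055 ] [ 0.503  -0.0923  0.055 ] [ 0.507  -0.0928  0.0552]
gate_push [317.3 161.7] [368.3 239.6] [ 0.4354 -0.1789  0.055 ] [ 0.4369 -0.1819  0.055 ] [ 0.4362 -0.182   0.053 ]
pestle [248.  308.3] [210.7 189.7] [0.5683 0.2368 0.013 ] [0.5696 0.2156 0.013 ] [ 0.5724  0.2192 -0.0099]
weight_big [219.2 245.8] [271.  161.1] [0.6466 0.0655 0.    ] [0.6492 0.0604 0.    ] [ 0.649   0.0606 -0.0046]
blue1 [0.5961 0.0006 0.08  ]
blue2 [0.4889 0.0006 0.08  ]
purple [ 0.4161 -0.0379  0.08  ]
BL [ 0.6255 -0.0989  0.074 ]
BR [ 0.6153 -0.2791  0.074 ]
gatefree top z.095 [ 0.4129 -0.2291  0.095 ]
hinge top [ 0.5039 -0.0883  0.095 ]
```

View pics/c1.png

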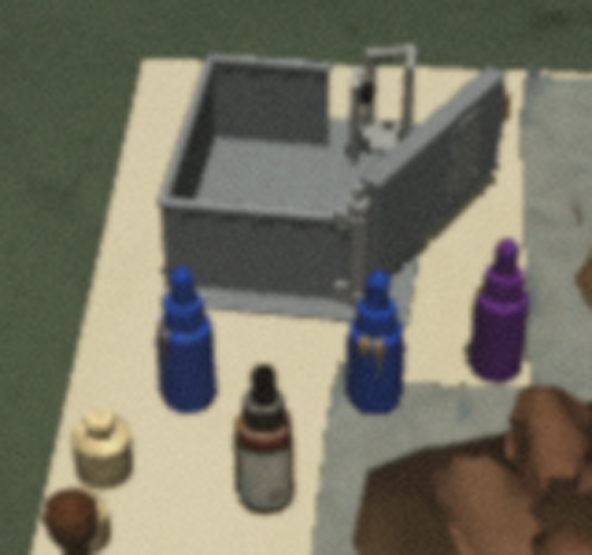

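View pics/c2.png

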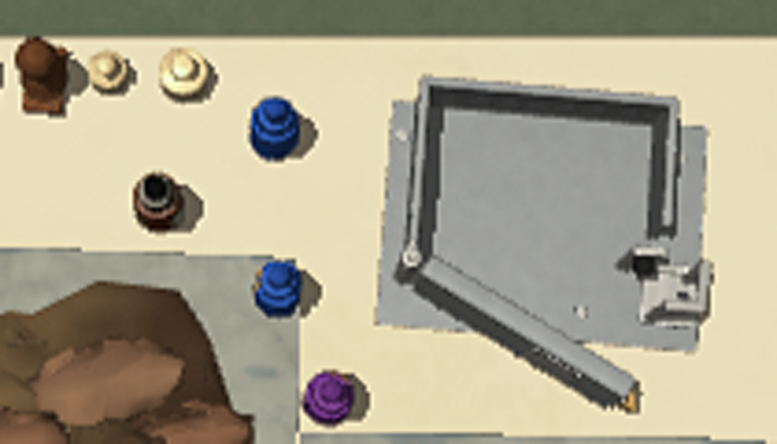

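The crop confirms the target: the bottle with the pale label, brown ring and black bulb, at crop (264,440). The two blue ones and the purple one are look-alikes. The gate is open at about 0.5 rad, and the keeper stands at the right front corner.

```bash
python3 - <<'E'
from m import *
s,t=C["side"],C["top"]
M={}
for n,uv in (("side",(262,238)),("top",(262,192))):
    l=[d for d in spotter.cut_out("bottle_centre",n) if np.hypot(*(np.array(d["uv"])-uv))<20]
    if l: M[n]=np.array(l[0]["region"]); ys,xs=np.nonzero(M[n]); print(n,xs.min(),xs.max(),ys.min(),ys.max(),len(xs))
prof=[(0,.016),(.035,.016),(.07,.016),(.077,.012),(.09,.0065),(.102,.0065)]
a=np.linspace(0,2*np.pi,24,endpoint=False)
P=np.array([[r*np.cos(q),r*np.sin(q),z] for z,r in prof for q in a])
def mask(c,xy):
    im=np.zeros((420,560),np.uint8)
    Q=proj(c,P+[xy[0],xy[1],0]).reshape(len(prof),-1,2)
    for i in range(len(prof)-1):
        h=cv2.convexHull(np.vstack(Q[i:i+2]).astype(np.float32)); cv2.fillConvexPoly(im,np.round(h*16).astype(np.int32),1,shift=4)
    return im>0
iou=lambda A,B:(A&B).sum()/(A|B).sum()
for names in (["side"],["top"],["side","top"]):
    names=[n for n in names if n in M]
    best=max((np.mean([iou(mask(C[n],(x,y)),M[n]) for n in names]),x,y) for x in np.arange(.535,.575,.001) for y in np.arange(.065,.1,.001))
    print(names,best)
print(at_z(t,(261.9,190.5),.102))
E
```

```text
side 253 268 218 257 508
top 256 269 187 202 178
['side'] (np.float64(0.8478260869565217), np.float64(0.555), np.float64(0.08700000000000002))
['top'] (np.float64(0.8309859154929577), np.float64(0.55), np.float64(0.08000000000000002))
['side', 'top'] (np.float64(0.8061761467889907), np.float64(0.555), np.float64(0.08100000000000002))
[0.5502 0.0783 0.102 ]
```

>>> jog_arm(increments=[[[0,0,0,0,0,-0.0383,0],[0,0,0,0,0,-0.0383,0],[0,0,0,0,0,0,0]]])

```text
clock: 2.3
tcp_pos: [0.1682, 0.5499, 0.2313]
orientation: [0.0, 0.028, 1.0, 0.0]
wrist_force: [-0.5, 0.1, 0.7]
finger_gap: 0.0855
grip_force: 0.0
```

>>> jog_arm(increments=[[[-0.1026,-0.1116,0,0,0,0,0],[-0.1026,-0.1116,0,0,0,0,0],[-0.1026,-0.1116,0,0,0,0,0],[-0.1026,-0.1116,0,0,0,0,0],[-0.1026,-0.1116,0,0,0,0,0],[-0.1026,-0.1116,0,0,0,0,0],[-0.1026,-0.1116,0,0,0,0,0],[-0.1026,-0.1116,0,0,0,0,0],[-0.1026,-0.1116,0,0,0,0,0],[-0.1026,-0.1116,0,0,0,0,0],[-0.1026,-0.1116,0,0,0,0,0],[-0.1026,-0.1116,0,0,0,0,0],[-0.1026,-0.1116,0,0,0,0,0],[-0.1026,-0.1116,0,0,0,0,0],[-0.1026,-0.1116,0,0,0,0,0],[-0.1026,-0.1116,0,0,0,0,0],[0,0,0,0,0,0,0],[0,0,0,0,0,0,0]]])

```text
clock: 4.1
tcp_pos: [0.553, 0.0804, 0.2309]
orientation: [-0.0, 0.03, 1.0, 0.0]
wrist_force: [-0.2, -1.0, -0.5]
finger_gap: 0.0851
grip_force: 0.0
```

>>> jog_arm(increments=[[[0,0,0.0965,0,0,0,0],[0,0,0.0965,0,0,0,0],[0,0,0.0965,0,0,0,0],[0,0,0.0965,0,0,0,0],[0,0,0.0965,0,0,0,0],[0,0,0.0965,0,0,0,0],[0,0,0.0965,0,0,0,0],[0,0,0.0965,0,0,0,0],[0,0,0,0,0,0,0],[0,0,0,0,0,0,0]]])

```text
clock: 5.1
tcp_pos: [0.5521, 0.0821, 0.0386]
orientation: [-0.001, 0.028, 1.0, 0.0]
wrist_force: [0.2, 0.1, -0.3]
finger_gap: 0.0858
grip_force: 0.0
```

```bash
python3 - <<'E'
from m import *
s,t=C["side"],C["top"]
print(env.get_state()["tcp_pos"],env.get_state()["wrist_force"])
a=cv2.resize(s["pixels"][130:280,180:360],None,fx=2.2,fy=2.2,interpolation=2)
b=cv2.resize(t["pixels"][130:280,220:400],None,fx=2.2,fy=2.2,interpolation=2)
cv2.imwrite("pics/d1.png",np.hstack([a,b])[:,:,::-1])
E
```

```text
[0.5537 0.0817 0.0399] [ 0.1483 -0.1767 -0.5059]
```

View pics/d1.png

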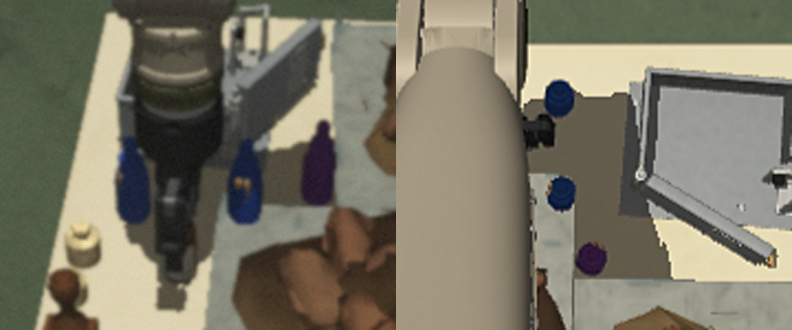

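The gripper straddles the dark bottle with its fingers either side (side crop about (175,265)), and the neighbouring bottles haven't moved. Now I'll close.

>>> jog_arm(increments=[[[0,0,0,0,0,0,80],[0,0,0,0,0,0,110],[0,0,0,0,0,0,130],[0,0,0,0,0,0,150],[0,0,0,0,0,0,170],[0,0,0,0,0,0,190],[0,0,0,0,0,0,255],[0,0,0,0,0,0,255],[0,0,0,0,0,0,255],[0,0,0,0,0,0,255]]], force=25)

```text
clock: 6.2
tcp_pos: [0.5532, 0.0813, 0.0386]
orientation: [0.0, 0.028, 1.0, 0.0]
wrist_force: [-1.0, 0.7, 4.7]
finger_gap: 0.0309
grip_force: 26.1
```

>>> jog_arm(increments=[[[0,0,-0.04,0,0,0,255],[0,0,-0.06,0,0,0,255],[0,0,-0.08,0,0,0,255],[0,0,-0.1,0,0,0,255],[0,0,-0.1,0,0,0,255],[0,0,-0.1,0,0,0,255],[0,0,-0.08,0,0,0,255],[0,0,-0.04,0,0,0,255],[0,0,0,0,0,0,255],[0,0,0,0,0,0,255]]])

```text
clock: 7.2
tcp_pos: [0.5524, 0.0811, 0.1874]
orientation: [-0.001, 0.028, 1.0, -0.0]
wrist_force: [0.5, 0.3, -1.4]
finger_gap: 0.031
grip_force: 25.5
```

```bash
python3 - <<'E'
from m import *
s,t=C["side"],C["top"]
print(env.get_state()["tcp_pos"],env.get_state()["joint_pos"])
a=cv2.resize(s["pixels"][110:280,180:360],None,fx=3.3,fy=3.3,interpolation=2)
cv2.imwrite("pics/d2.png",a[:,:,::-1])
E
```

```text
[0.552  0.0811 0.1868] [ 0.002   0.2988 -0.0836  1.191   0.0001  0.0582]
```

View pics/d2.png

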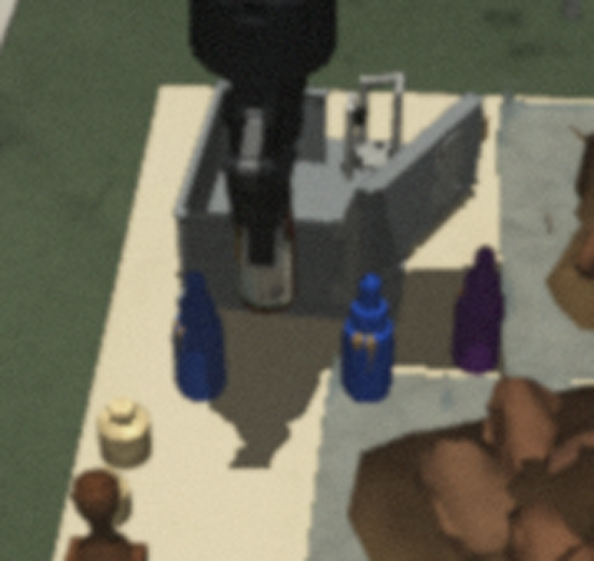

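The bottle is held upright, with its foot at crop (265,300), clear of the table. I'll carry it over the bay.

>>> jog_arm(increments=[[[-0.0112,-0.05,0,0,0,0,255],[-0.0112,-0.0873,0,0,0,0,255],[-0.0112,-0.0873,0,0,0,0,255],[-0.0112,-0.0873,0,0,0,0,255],[-0.0112,-0.0873,0,0,0,0,255],[-0.0112,-0.0873,0,0,0,0,255],[-0.0112,-0.0873,0,0,0,0,255],[-0.0112,-0.0873,0,0,0,0,255],[-0.0112,-0.0873,0,0,0,0,255],[-0.0112,-0.0873,0,0,0,0,255],[-0.0112,-0.0873,0,0,0,0,255],[-0.0112,-0.0873,0,0,0,0,255],[0,-0.0373,0,0,0,0,255],[0,0,0,0,0,0,255],[0,0,0,0,0,0,255]]])

```text
clock: 8.8
tcp_pos: [0.5713, -0.1819, 0.1878]
orientation: [-0.0, 0.028, 1.0, 0.0]
wrist_force: [0.1, 0.3, -1.0]
finger_gap: 0.0313
grip_force: 25.5
```

>>> jog_arm(increments=[[[0,0,0.05,0,0,0,255],[0,0,0.07,0,0,0,255],[0,0,0.07,0,0,0,255],[0,0,0.07,0,0,0,255],[0,0,0.07,0,0,0,255],[0,0,0.07,0,0,0,255],[0,0,0.07,0,0,0,255],[0,0,0.05,0,0,0,255],[0,0,0.02,0,0,0,255],[0,0,0,0,0,0,255],[0,0,0,0,0,0,255],[0,0,0,0,0,0,255]]])

```text
clock: 10.0
tcp_pos: [0.5725, -0.1825, 0.0543]
orientation: [0.001, 0.028, 1.0, -0.0]
wrist_force: [-0.0, -0.1, -0.5]
finger_gap: 0.0311
grip_force: 25.5
```

>>> jog_arm(increments=[[[0,0,0.008,0,0,0,255],[0,0,0.008,0,0,0,255],[0,0,0.008,0,0,0,255],[0,0,0.006,0,0,0,255],[0,0,0.004,0,0,0,255],[0,0,0.004,0,0,0,255],[0,0,0,0,0,0,255],[0,0,0,0,0,0,255]]])

```text
clock: 10.8
tcp_pos: [0.5717, -0.1822, 0.0438]
orientation: [-0.0, 0.028, 1.0, 0.0]
wrist_force: [0.4, 0.4, 0.1]
finger_gap: 0.0312
grip_force: 25.5
```

>>> jog_arm(increments=[[[0,0,0.002,0,0,0,255],[0,0,0.002,0,0,0,255],[0,0,0,0,0,0,255]]])

```text
clock: 11.1
tcp_pos: [0.5718, -0.1822, 0.0428]
orientation: [0.0, 0.028, 1.0, 0.0]
wrist_force: [1.2, 0.1, -0.4]
finger_gap: 0.0314
grip_force: 25.6
```

>>> jog_arm(increments=[[[0,0,0.002,0,0,0,255],[0,0,0.002,0,0,0,255],[0,0,0,0,0,0,255]]])

```text
clock: 11.4
tcp_pos: [0.5721, -0.1822, 0.0426]
orientation: [0.0, 0.028, 1.0, -0.0]
wrist_force: [-0.6, 1.0, 4.4]
finger_gap: 0.0315
grip_force: 26.1
```

The floor is felt at 4.4 N, so I'll release and rise straight up.

>>> jog_arm(increments=[[[0,0,0,0,0,0,150],[0,0,0,0,0,0,140],[0,0,0,0,0,0,130],[0,0,0,0,0,0,110],[0,0,0,0,0,0,90],[0,0,0,0,0,0,70],[0,0,0,0,0,0,50],[0,0,0,0,0,0,50],[0,0,0,0,0,0,50],[0,0,0,0,0,0,50]]])

```text
clock: 12.4
tcp_pos: [0.5717, -0.1822, 0.0418]
orientation: [0.0, 0.028, 1.0, 0.0]
wrist_force: [-0.9, -0.7, -0.3]
finger_gap: 0.0684
grip_force: 0.0
```

>>> jog_arm(increments=[[[0,0,-0.04,0,0,0,50],[0,0,-0.08,0,0,0,50],[0,0,-0.08,0,0,0,50],[0,0,-0.08,0,0,0,50],[0,0,-0.08,0,0,0,50],[0,0,-0.08,0,0,0,50],[0,0,-0.08,0,0,0,50],[0,0,-0.08,0,0,0,50],[0,0,-0.05,0,0,0,50],[0,0,0,0,0,0,50]]])

```text
clock: 13.4
tcp_pos: [0.5729, -0.1827, 0.2068]
orientation: [0.002, 0.028, 1.0, -0.001]
wrist_force: [0.2, 0.7, 0.2]
finger_gap: 0.0683
grip_force: 0.0
```

>>> jog_arm(increments=[[[0.0905,0.008,0,0,0,0,50],[0.0905,0.008,0,0,0,0,50],[0.0905,0.008,0,0,0,0,50],[0.0905,0.008,0,0,0,0,50],[0.0905,0.008,0,0,0,0,100],[0.0905,0.008,0,0,0,0,150],[0.0905,0.008,0,0,0,0,255],[0.0905,0.008,0,0,0,0,255],[0,0,0,0,0,0.0414,255],[0,0,0,0,0,0.0414,255],[0,0,0,0,0,0.0414,255],[0,0,0,0,0,0.0414,255],[0,0,0,0,0,0,255],[0,0,0,0,0,0,255]]])

```text
clock: 14.8
tcp_pos: [0.3916, -0.1559, 0.2037]
orientation: [-0.001, 0.283, 0.959, 0.0]
wrist_force: [-0.2, -0.4, -0.1]
finger_gap: -0.0
grip_force: 0.0
```

```bash
python3 - <<'E'
from m import *
s,t=C["side"],C["top"]
g=env.get_state(); print(g["tcp_pos"],g["joint_pos"])
for n,c in C.items():
  for k in("gate_push","gate_hinge","bottle_centre"): print(n,k,[(np.round(d["uv"],1).tolist(),round(d["conf"],2)) for d in spotter.landmark_of(k,n)])
a=cv2.resize(s["pixels"][110:260,210:390],None,fx=2.2,fy=2.2,interpolation=2)
b=cv2.resize(t["pixels"][140:290,280:460],None,fx=2.2,fy=2.2,interpolation=2)
cv2.imwrite("pics/e1.png",np.hstack([a,b])[:,:,::-1])
E
```

```text
[ 0.3917 -0.1559  0.2039] [-0.5698  0.029  -0.3675  1.1749  0.0001  0.0044]
side gate_push [([316.9, 161.2], 0.57)]
side gate_hinge [([285.5, 183.3], 0.73)]
side bottle_centre [([239.7, 209.2], 0.84), ([266.1, 161.2], 0.72), ([322.2, 201.1], 0.69), ([292.4, 212.3], 0.65)]
top gate_push [([367.8, 237.1], 0.93)]
top gate_hinge [([333.5, 214.0], 0.64)]
top bottle_centre [([296.4, 173.9], 0.77), ([367.5, 183.1], 0.76), ([299.5, 218.5], 0.43)]
```

View pics/e1.png

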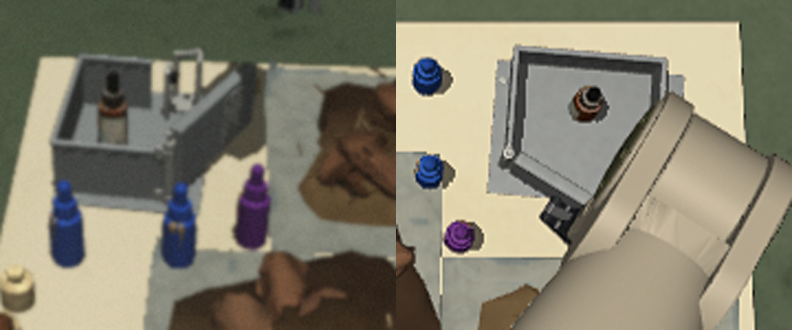

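The bottle stands upright in the bay at about (266,161) in the side view, and the gate is still open. Now I'll lower the closed fingers in front of the push plate.

>>> jog_arm(increments=[[[0,0,0.0795,0,0,0,255],[0,0,0.0795,0,0,0,255],[0,0,0.0795,0,0,0,255],[0,0,0.0795,0,0,0,255],[0,0,0.0795,0,0,0,255],[0,0,0.0795,0,0,0,255],[0,0,0.0795,0,0,0,255],[0,0,0.0795,0,0,0,255],[-0.02,0,0,0,0,0,255],[-0.02,0,0,0,0,0,255],[-0.02,0,0,0,0,0,255],[-0.02,0,0,0,0,0,255],[-0.02,0,0,0,0,0,255],[-0.02,0,0,0,0,0,255],[0,0,0,0,0,0,255]]])

```text
clock: 16.7
tcp_pos: [0.418, -0.1731, 0.0456]
orientation: [0.001, 0.284, 0.959, -0.0]
wrist_force: [-0.7, -0.6, -0.1]
finger_gap: -0.0
grip_force: 0.0
```

>>> jog_arm(increments=[[[-0.008,0,0,0,0,0,255],[-0.008,0,0,0,0,0,255],[-0.008,0,0,0,0,0,255],[-0.008,0,0,0,0,0,255],[0,0,0,0,0,0,255]]])

```text
clock: 17.2
tcp_pos: [0.4241, -0.177, 0.0453]
orientation: [0.0, 0.284, 0.959, 0.0]
wrist_force: [1.0, -0.2, 0.9]
finger_gap: 0.0003
grip_force: 0.0
```

>>> jog_arm(increments=[[[-0.0138,-0.0024,0,0,0,-0.0096,255],[-0.0138,-0.0024,0,0,0,-0.0096,255],[-0.0138,-0.0024,0,0,0,-0.0096,255],[-0.0138,-0.0024,0,0,0,-0.0096,255],[0,0,0,0,0,0,255]]])

```text
clock: 17.7
tcp_pos: [0.4346, -0.186, 0.0452]
orientation: [0.0, 0.226, 0.974, 0.0]
wrist_force: [0.3, -0.4, -0.3]
finger_gap: -0.0001
grip_force: 0.0
```

>>> jog_arm(increments=[[[-0.0138,-0.0024,0,0,0,-0.0096,255],[-0.0138,-0.0024,0,0,0,-0.0096,255],[-0.0138,-0.0024,0,0,0,-0.0096,255],[-0.0138,-0.0024,0,0,0,-0.0096,255],[0,0,0,0,0,0,255]]])

```text
clock: 18.2
tcp_pos: [0.4464, -0.1936, 0.0452]
orientation: [0.0, 0.167, 0.986, 0.0]
wrist_force: [-0.2, 0.7, 0.0]
finger_gap: 0.0001
grip_force: 0.0
```

```bash
cat > th.py <<'E'
from h import *
g=env.get_state(); p=g["tcp_pos"]
xb=np.array([.9984,-.0566]);yb=np.array([.0566,.9984]);H=np.array([.505,-.0925])
v=p[:2]-H; r=np.hypot(*v); 
for d in (.011,.014): 
    # r^2=L^2+(.009+d)^2
    e=.009+d; L=np.sqrt(r*r-e*e); a=np.arctan2(-v@xb,-v@yb)-np.arctan2(e,L); print("d",d,"L",round(L,4),"theta",round(a,3))
q=g["orientation"]; yaw=2*np.arctan2(abs(q[1]),abs(q[2])); print("tool theta",yaw-.0566,"F",g["wrist_force"],"M",g["ft_torque"],p)
E
python3 th.py
```

```text
d 0.011 L 0.1152 theta 0.297
d 0.014 L 0.1146 theta 0.271
tool theta 0.27852194609255904 F [-0.19794615  0.68239671  0.02754133] M [ 0.03274287  0.07575928 -0.01804869] [ 0.44635616 -0.19364958  0.04523763]
```

>>> jog_arm(increments=[[[-0.0092,-0.0016,0,0,0,-0.0064,255],[-0.0092,-0.0016,0,0,0,-0.0064,255],[-0.0092,-0.0016,0,0,0,-0.0064,255],[-0.0092,-0.0016,0,0,0,-0.0064,255],[0,0,0,0,0,0,255]]])

```text
clock: 18.7
tcp_pos: [0.4549, -0.198, 0.0453]
orientation: [0.0, 0.127, 0.992, 0.0]
wrist_force: [-1.7, -0.7, -1.1]
finger_gap: 0.0
grip_force: 0.0
```

>>> jog_arm(increments=[[[-0.0046,-0.0008,0,0,0,-0.0032,255],[-0.0046,-0.0008,0,0,0,-0.0032,255],[0,0,0,0,0,0,255]]])

```text
clock: 19.0
tcp_pos: [0.4568, -0.1989, 0.0453]
orientation: [0.0, 0.117, 0.993, 0.0]
wrist_force: [0.1, -0.5, -0.2]
finger_gap: -0.0002
grip_force: 0.0
```

```bash
python3 th.py; python3 - <<'E'
from m import *
s=C["side"]
cv2.imwrite("pics/f1.png",cv2.resize(s["pixels"][110:260,210:390],None,fx=3.5,fy=3.5,interpolation=2)[:,:,::-1])
E
```

```text
d 0.011 L 0.1151 theta 0.197
d 0.014 L 0.1145 theta 0.171
tool theta 0.17762566655876288 F [ 0.0864236  -0.45406533 -0.15866405] M [ 0.02831094  0.0968485  -0.00020424] [ 0.45678059 -0.19886304  0.04531623]
```

View pics/f1.png

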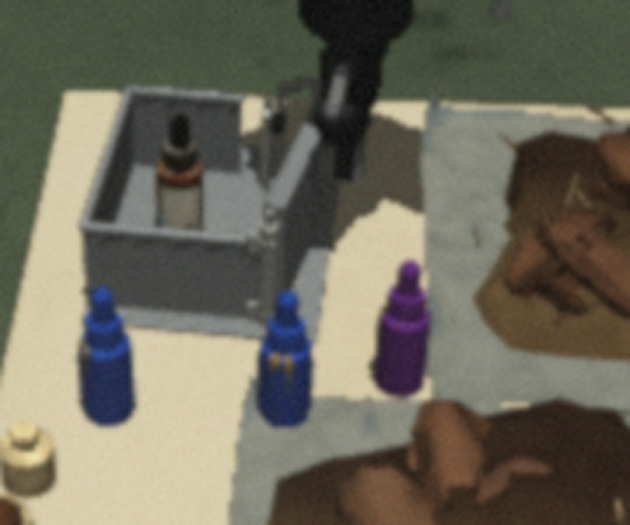

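The fingers (crop about (345,120)) are swinging the gate, and the bottle is untouched at (180,180). I'll go on in small steps and watch the force.

>>> jog_arm(increments=[[[-0.0046,-0.0008,0,0,0,-0.0032,255],[-0.0046,-0.0008,0,0,0,-0.0032,255],[0,0,0,0,0,0,255]]])

```text
clock: 19.4
tcp_pos: [0.4589, -0.1997, 0.0453]
orientation: [0.0, 0.107, 0.994, 0.0]
wrist_force: [-0.8, -0.2, -0.2]
finger_gap: -0.0
grip_force: 0.0
```

>>> jog_arm(increments=[[[-0.0046,-0.0008,0,0,0,-0.0032,255],[-0.0046,-0.0008,0,0,0,-0.0032,255],[0,0,0,0,0,0,255]]])

```text
clock: 19.7
tcp_pos: [0.4611, -0.2006, 0.0453]
orientation: [0.0, 0.097, 0.995, 0.0]
wrist_force: [-0.3, -0.1, 0.4]
finger_gap: 0.0002
grip_force: 0.0
```

>>> jog_arm(increments=[[[-0.0046,-0.0008,0,0,0,-0.0032,255],[-0.0046,-0.0008,0,0,0,-0.0032,255],[0,0,0,0,0,0,255]]])

```text
clock: 20.0
tcp_pos: [0.4626, -0.2013, 0.0451]
orientation: [-0.001, 0.087, 0.996, 0.0]
wrist_force: [-3.0, -0.4, 1.7]
finger_gap: -0.0
grip_force: 0.0
```

>>> jog_arm(increments=[[[-0.0046,-0.0008,0,0,0,-0.0032,255],[-0.0046,-0.0008,0,0,0,-0.0032,255],[0,0,0,0,0,0,255]]])

```text
clock: 20.3
tcp_pos: [0.4636, -0.2018, 0.0449]
orientation: [-0.002, 0.077, 0.997, 0.0]
wrist_force: [-6.1, -0.1, 2.8]
finger_gap: -0.0002
grip_force: 0.0
```

>>> jog_arm(increments=[[[-0.0046,-0.0008,0,0,0,-0.0032,255],[-0.0046,-0.0008,0,0,0,-0.0032,255],[0,0,0,0,0,0,255]]])

```text
clock: 20.6
tcp_pos: [0.4655, -0.2025, 0.0448]
orientation: [-0.002, 0.067, 0.998, 0.0]
wrist_force: [-7.2, -0.9, 2.8]
finger_gap: -0.0001
grip_force: 0.0
```

>>> jog_arm(increments=[[[-0.0046,0,0,0,0,0,255],[0,0,0,0,0,0,255]]])

```text
clock: 20.8
tcp_pos: [0.4663, -0.2027, 0.0448]
orientation: [-0.002, 0.067, 0.998, 0.0]
wrist_force: [-9.2, 0.2, 4.1]
finger_gap: 0.0005
grip_force: 0.0
```

>>> jog_arm(increments=[[[-0.004,-0.0008,0,0,0,-0.0028,255],[0,0,0,0,0,0,255]]])

```text
clock: 21.0
tcp_pos: [0.4669, -0.2027, 0.0446]
orientation: [-0.003, 0.063, 0.998, 0.0]
wrist_force: [-9.4, -0.3, 3.4]
finger_gap: 0.0001
grip_force: 0.0
```

>>> jog_arm(increments=[[[-0.004,-0.0008,0,0,0,-0.0028,255],[0,0,0,0,0,0,255]]])

```text
clock: 21.2
tcp_pos: [0.4677, -0.2031, 0.0446]
orientation: [-0.003, 0.059, 0.998, 0.0]
wrist_force: [-8.9, -0.5, 3.7]
finger_gap: 0.0001
grip_force: 0.0
```

>>> jog_arm(increments=[[[-0.004,-0.0008,0,0,0,-0.0028,255],[0,0,0,0,0,0,255]]])

```text
clock: 21.4
tcp_pos: [0.4703, -0.2037, 0.0448]
orientation: [-0.001, 0.054, 0.999, 0.0]
wrist_force: [-3.9, -0.8, -1.1]
finger_gap: 0.0004
grip_force: 0.0
```

>>> jog_arm(increments=[[[-0.004,-0.0008,0,0,0,-0.0028,255],[0,0,0,0,0,0,255]]])

```text
clock: 21.6
tcp_pos: [0.4735, -0.2046, 0.0455]
orientation: [0.001, 0.049, 0.999, -0.0]
wrist_force: [0.7, -0.3, -0.6]
finger_gap: -0.0001
grip_force: 0.0
```

>>> jog_arm(increments=[[[0,0,0,0,0,0,255],[0,0,0,0,0,0,255]]])

```text
clock: 21.8
tcp_pos: [0.4734, -0.2046, 0.0456]
orientation: [0.001, 0.049, 0.999, -0.0]
wrist_force: [-0.4, 0.2, -0.4]
finger_gap: 0.0001
grip_force: 0.0
```

```bash
python3 th.py
```

```text
d 0.011 L 0.1147 theta 0.046
d 0.014 L 0.1142 theta 0.019
tool theta 0.04190264228276419 F [-0.44930846  0.18273775 -0.42244404] M [0.03580388 0.02836473 0.05627971] [ 0.47338494 -0.20458474  0.0455929 ]
```

>>> jog_arm(increments=[[[-0.004,-0.0008,0,0,0,-0.0028,255],[0,0,0,0,0,0,255]]])

```text
clock: 22.0
tcp_pos: [0.4736, -0.2047, 0.0453]
orientation: [0.0, 0.045, 0.999, -0.0]
wrist_force: [-1.6, -0.6, 0.0]
finger_gap: 0.0001
grip_force: 0.0
```

>>> jog_arm(increments=[[[-0.004,-0.0008,0,0,0,-0.0028,255],[0,0,0,0,0,0,255]]])

```text
clock: 22.2
tcp_pos: [0.4744, -0.2049, 0.0452]
orientation: [-0.0, 0.04, 0.999, 0.0]
wrist_force: [-0.7, -0.1, -0.1]
finger_gap: -0.0
grip_force: 0.0
```

>>> jog_arm(increments=[[[-0.004,-0.0008,0,0,0,-0.0028,255],[0,0,0,0,0,0,255]]])

```text
clock: 22.4
tcp_pos: [0.4753, -0.2052, 0.0452]
orientation: [-0.0, 0.036, 0.999, 0.0]
wrist_force: [-1.6, -0.3, 0.0]
finger_gap: 0.0001
grip_force: 0.0
```

>>> jog_arm(increments=[[[-0.004,-0.0008,0,0,0,-0.0028,255],[0,0,0,0,0,0,255]]])

```text
clock: 22.6
tcp_pos: [0.4754, -0.2053, 0.0451]
orientation: [-0.001, 0.032, 0.999, 0.0]
wrist_force: [-5.4, 0.8, 1.9]
finger_gap: -0.0001
grip_force: 0.0
```

After the drop the force rises stiffly at a standstill: that is the rubber stop, so the tongue has snapped in. I'll back off slowly and check.

>>> jog_arm(increments=[[[0.006,0,0,0,0,0,255],[0.008,0,0,0,0,0,255],[0.01,0,0,0,0,0,255],[0.02,0,0,0,0,0,255],[0.04,0,0,0,0,0,255],[0.06,0,0,0,0,0,255],[0.06,0,0,0,0,0,255],[0,0,-0.08,0,0,0,255],[0,0,-0.12,0,0,0,255],[0,0,-0.12,0,0,0,255],[0,0,-0.12,0,0,0,255],[0,0,-0.12,0,0,0,255],[0.02,0.1,0,0,0,0,255],[0.02,0.12,0,0,0,0,255],[0.02,0.12,0,0,0,0,255],[0,0.12,0,0,0,0,255],[0,0.12,0,0,0,0,255],[0,0.12,0,0,0,0,255],[0,0,0,0,0,0,255],[0,0,0,0,0,0,255]]])

```text
clock: 24.6
tcp_pos: [0.4213, -0.0263, 0.1853]
orientation: [0.0, 0.031, 1.0, -0.0]
wrist_force: [-1.0, -0.2, 0.9]
finger_gap: 0.0002
grip_force: 0.0
```

```bash
python3 - <<'E'
from m import *
s,t=C["side"],C["top"]
g=env.get_state(); print(g["tcp_pos"],g["wrist_force"])
for k in("gate_push","gate_hinge","bottle_centre"): print(k,[(n,np.round(d["uv"],1).tolist(),round(d["conf"],2)) for n in C for d in spotter.landmark_of(k,n)])
a=cv2.resize(s["pixels"][110:260,210:390],None,fx=2.2,fy=2.2,interpolation=2)
b=cv2.resize(t["pixels"][140:290,280:460],None,fx=2.2,fy=2.2,interpolation=2)
cv2.imwrite("pics/g1.png",np.hstack([a,b])[:,:,::-1])
E
```

```text
[ 0.4215 -0.0272  0.1853] [ 0.0395  0.915  -0.3887]
gate_push [('side', [293.4, 155.5], 0.89), ('top', [378.9, 221.3], 0.8)]
gate_hinge [('side', [288.1, 182.5], 0.64)]
bottle_centre [('side', [265.2, 163.8], 0.92), ('side', [240.7, 209.7], 0.82), ('side', [293.6, 213.2], 0.74), ('side', [322.3, 201.2], 0.7), ('top', [365.9, 185.2], 0.66), ('top', [291.7, 174.4], 0.46)]
```

View pics/g1.png

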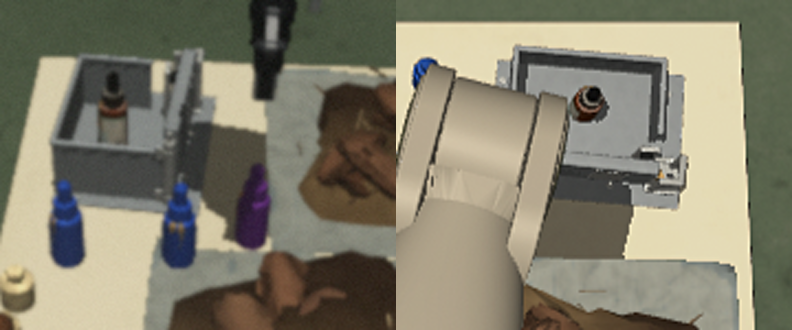

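The gate (side crop about (185,110)) stands shut by itself about 1.5 s after I let go. The bottle is upright inside the bay at (112,115), and the arm is clear of everything. I'm handing the job in.

```bash
python3 -c "
from h import *
print(ticket.hand_in())"
```

```text
the job is handed in; nothing more can be done
None
```

The job is handed in, with no verdict returned yet: the dark dropper bottle stands upright in the bay and the gate stayed shut by itself after release; the wrist sensor read about 10 N at most while pushing.

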